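Zero the indicator readout under its push-latch flap

ROBOT

A 6-joint arm with a two-finger parallel gripper is mounted at the origin on the work surface. World frame = base frame: x ahead of the robot, y to its left, z up, the work surface at z = 0. Lengths are in m, angles in rad, forces in N, time in s.
With the tool pointing down it reaches from about 0.35 to 0.775 m from the base axis. Payload 5.5 kg.
Tool frame: the origin (TCP) lies on the centre line of the jaws, within the pads' length; the fingertips stand 8 mm ahead of it and the grasp point (between the pads) lies 11 mm behind it; z points along the fingers, y is the direction in which the jaws open and shut (so a half turn about z gives the same grasp; the last joint's range is limited). The gripper opens to 85 mm and grips with 20 to 120 N. Pads are 22 mm wide; open, the fingers measure 114 mm over their backs; the gripper's body (76 mm by 85 mm) begins 54 mm behind the grasp point. The pads swing forward as they close: fully open they stand 13 mm farther back than shut.
Start: joints at [1.189, 0.313, 0.046, 1.304, 0, 1.431], TCP at [0.138, 0.558, 0.202] pointing down, gripper open.
Joint ranges: [-2.76, 2.76], [-0.86, 1.69], [-1.03, 1.26], [-2.2, 2.34], [-1.47, 1.5], [-3.14, 3.14]. Speed limits (rad/s): [2.57, 2.57, 3.14, 3.14, 3.14, 3.14].

INTERFACE

Orientations are given as a unit quaternion [w, x, y, z].
In Python, from station import * gives the robot as it stands. The module is installed in compiled form; this text tells all that it offers.
- The arm moves only by the tool drive_tool, never from a script. Its argument "targets" is a list of rows, each an object of numbers: "x", "y", "z": the shift along the tool's x, y, z in m; "yaw": the turn about the tool's z in rad; "grip": the closure in counts, from 0 (fully open) to 255 (shut). A call has 1 to 8 rows; each row shifts and turns the commanded pose from where the row before left it, along the tool's axes as they then stand; what a row does not reach is not made up. A row lasts 1/12 s, in which the tool goes at most 41.7 mm and 7.16 degrees, less where a joint would pass 70% of its speed; a pose out of reach is approached as far as the arm can. A call with a gripper value outside its range is refused whole. The fingers move at their own pace and stop on an object; "force" is the grip in N (left out, the last holds). Time passes only in rows, so rows that do not move let the fingers close. It gives the time, the measured TCP pose, the force and the opening at its end, in the units of the state.
- sense(): the state, without advancing time (a new reading comes with each control period).
- capture(name): name is "scene" or "top" or "wrist"; returns (picture, depth): 384x512x3 uint8, blue, green, red; 384x512 float32, m along the optical axis (not along the pixel's ray), 0 where there is no reading.
- camera_info(name): a dict with "vfov" (degrees; the focal length in pixels is half the picture's height over the tangent of half this angle, whatever the lens; pixels are square), "cx", "cy" (the principal point, pixels), "position" and "rotation" of the camera in the world. Camera axes: x right, y up, looking along -z (the intrinsics and any distortion apply to the point x, -y, -z); pixel columns grow to the right and rows downward; lengths in m; the calibration is good to about 2 mm. A picture is of the moment at which its call begins: read the wrist's pose just before it. camera_info takes no time and is no camera call; for the wrist camera it gives the pose at the moment of the call.
- sign_off(): hands the job in, once; it reports no verdict.
The state is a dict: "clock": time; "joint_positions": joint angles; "qd": joint speeds; "joint_efforts": joint torques, N m; "ee_pos": TCP position; "eef_rot": TCP orientation; "force": force on the tool from outside, world axes, zero at the start; "ft_torque": the same for the moment, N m; "width": finger opening in m.
Only numpy, scipy, OpenCV 4.12 (cv2) and the standard library are available. Lean on these libraries where they do the work, as an engineer would, in place of code of your own. Each camera call takes 0.05 s, during which the arm holds its last target. There are 200 camera calls.

TASK

Press the blue flap on the readout console so that it pops open, then press the red zero key under it all the way down and let it come back. Then push the flap shut and press it in until it latches, so that it stays closed on its own. Do it all by pressing with the fingertips, grasp and lift nothing, leave the gauges and tools standing about where they are, and finish clear of everything.

Things in the scene. Friction and masses are not known exactly. Their poses are not given: they have to be found in the camera images.
- console: White readout console screwed to the bench, 230 mm deep (x) x 180 wide (y), deck at height 70 mm. Origin on the bench; footprint x -110 to +120 mm, +x from its front to its display (36 mm high on the deck, near face at x = 82 mm). The flap covers a well in the deck: x -73 to +14 mm, y -51 to +51 mm, 34 mm deep. A brass disc stands on the deck behind the hinge, 60 to 70 mm off the middle line.
- flap (a joint): Blue push-latch flap, a plate hinged along its rear edge. 0 = closed and latched, grows as the front edge swings up and back, 1.7 = fully open (just past upright); -0.09 = pressed in (stop). A spring drives it open. Latched: press in to the stop (past 0.06), let go: it swings open in 1.5 s. Open: push it down, press in to the stop, let go: it stays at 0, latched. A further press reopens it.
- flap_dot (a point): White dot (18 mm) on the flap's outer face, the place to press: on its middle line, 60 mm from the hinge, 20 mm from the free front edge. Some 4 to 6 N here press the closed flap in (5 mm to the stop). Flap: 80 mm long (x) x 96 wide x 8 thick. The dot moves with it; axes: x from free edge to hinge, z out of the outer face.
- flap_hinge (a point): Middle of the flap's hinge line, fixed to the console at deck height (70 mm), at the flap's lower rear edge; closed, the flap's underside is level with the deck, its top 8 mm above. Axes as the console's: hinge line along y; closed, the flap reaches 80 mm to -x. Open, it stands up and is pushed shut from behind (+x side), over the top and down, with 1 to 6 N.
- zero_key (a joint): Travel of the red zero key, m: 0 = up, 0.006 = fully down; spring return, about 5 N fully down.
- zero_key_top (a point): Centre of the top of the round red zero key (22 mm diameter, in a 38 mm black collar whose top is 10 mm lower, pressed straight down) in the well under the flap: 12 mm below the deck, on the middle line, 56 mm in front of the hinge line.
- granite: Black granite plate 220 x 170 mm, 54 mm high with its mat, with an indicator stand on it up to 256 mm high. Fixed. Origin on the bench under its middle; the column stands 70 mm behind (its +x) the middle.
- setting_disc: Loose brass disc, diameter 24 mm, 14 mm high, on the console's deck beside the flap's hinge. Origin under its middle. Leave it alone.
- machined_part: Loose aluminium part 70 x 60 x 24 mm on the granite. Origin under its middle. Leave it alone.
- gauge_block: Loose steel block 35 x 20 x 12 mm on the granite. Origin under its middle. Leave it alone.
- ring_gauge: Loose steel ring, 40 mm outside, 24 mm inside, 18 mm high, on the bench. Origin under its middle. Leave it alone.
- screwdriver: Loose yellow screwdriver 170 mm long, lying on the bench. Leave it alone.
- caliper: Loose caliper 200 mm long, 10 mm high, lying on the bench. Leave it alone.
- cleaner: Loose closed white bottle, 54 mm diameter, 130 mm high, at the back of the bench. Origin under its middle. Leave it alone.
- pen_cup: Loose yellow cup, 72 mm diameter, 90 mm high, at the back of the bench. Origin under its middle. Leave it alone.

How it is judged:
By the outcome, as a careful person would: the job done as asked, in the order asked, and still so for the second after the job is handed in, with the robot touching nothing.
It also fails if it takes over 48 s, if anything falls off the work surface, if the arm or the gripper's body presses on something with over 40 N, if the wrist force passes 120 N, or if a joint passes its speed limit or range.

## Working session

There is one attempt and no reset: what is moved stays moved. The work goes in short steps, Python scripts to look and compute and a tool call to move; the robot and the scene stay as the last step left them, time stands still between calls to the robot, and variables do not carry over. Pictures are saved under pics/ and viewed, about 8 in all and at most 12, crops included, and the job is handed in when it is done.

Besides the shell and the picture viewer there is one more tool, called after "Emit:" by a JSON object that holds its "op" and its "data", one argument or row to a line. drive_tool: Moves the arm, as the interface text tells. Its arguments: {"type":"object","properties":{"targets":{"type":"array"},"force":{"type":"number"}},"required":["targets"]}

```bash
mkdir -p pics
cat > h.py <<'E'
from station import *
import numpy as np, cv2
from scipy.spatial.transform import Rotation as R
def rays(name,uv,info=None):
    i=info or camera_info(name); f=192/np.tan(np.radians(i['vfov'])/2)
    uv=np.atleast_2d(np.array(uv,float))
    d=np.c_[(uv[:,0]-i['cx'])/f,-(uv[:,1]-i['cy'])/f,-np.ones(len(uv))]
    rot=np.array(i['rotation'],float)
    M=rot if rot.shape==(3,3) else R.from_quat(np.r_[rot[1:],rot[0]]).as_matrix()
    return np.array(i['position']),d@M.T
def onplane(name,uv,z,info=None):
    p,d=rays(name,uv,info); return p+d*((z-p[2])/d[:,2])[:,None]
def bydepth(name,uv,D,info=None):
    p,d=rays(name,uv,info); return p+d*D
E
python3 - <<'E'
from h import *
for n in("scene","top"):
    im,d=capture(n); cv2.imwrite(f"pics/{n}1.png",im); np.save(f"{n}1.npy",d); print(camera_info(n))
print(camera_info("wrist")); print(sense())
a,b=cv2.imread("pics/scene1.png"),cv2.imread("pics/top1.png")
cv2.imwrite("pics/both.png",cv2.vconcat([a,b])[:, :] if 0 else cv2.resize(cv2.hconcat([a,b]),(800,300)))
E
```

```text
{'vfov': 55.2438247682535, 'cx': 251.5273199592808, 'cy': 194.0432930578071, 'position': array([ 1.18395581, -0.542886  ,  0.92538547]), 'rotation': array([0.84198507, 0.34440385, 0.15518719, 0.38518057])}
{'vfov': 42.698634916309295, 'cx': 257.4869816664721, 'cy': 189.26173611609434, 'position': array([0.33337502, 0.01630938, 1.66783139]), 'rotation': array([ 0.7077641 ,  0.05945982, -0.0588845 , -0.70147496])}
{'vfov': 58.50481600347741, 'cx': 256.23135991100906, 'cy': 186.8191553000369, 'position': array([0.06775715, 0.57498586, 0.37394376]), 'rotation': array([ 0.77935603, -0.11210319, -0.08681177,  0.61032841])}
{'clock': 0.1, 'joint_positions': array([ 1.18943303e+00,  3.13939408e-01,  4.50828593e-02,  1.30360338e+00,
       -3.14843283e-05,  1.43119035e+00]), 'qd': array([-1.90685826e-03, -2.00608562e-03,  3.29743471e-03, -1.29837826e-03,
        1.32461793e-05,  2.49068549e-03]), 'joint_efforts': array([ 3.49098169e-03, -4.81728065e+01,  2.99243224e+01,  1.27869355e-02,
       -7.62674267e-05, -8.05501031e-06]), 'ee_pos': array([0.13749131, 0.55779427, 0.20158608]), 'eef_rot': array([-1.99018769e-04,  1.20584448e-01,  9.92702724e-01, -8.07796529e-04]), 'force': array([-1.26320131, -0.21332512, -0.14133525]), 'ft_torque': array([-0.0568196 ,  0.04756674, -0.01424776]), 'width': 0.08562930260449275}
```

View pics/top1.png

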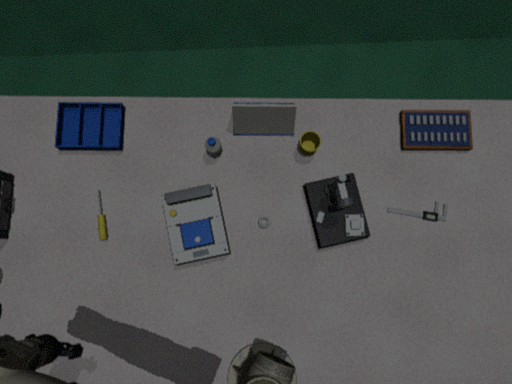

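View pics/scene1.png

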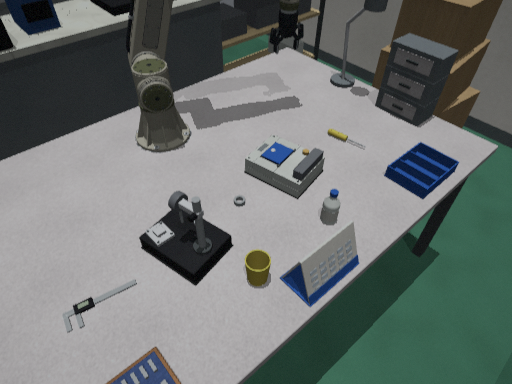

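Top view: the console is at about (197,225), blue flap (198,233), dot (198,240), brass disc (173,213), and display (188,194). The path from the arm is free. Next I measure the flap and dot.

Run:
```python
from h import *
im=cv2.imread("pics/top1.png"); D=np.load("top1.npy")
print(camera_info("top").keys())
hsv=cv2.cvtColor(im,cv2.COLOR_BGR2HSV)
m=cv2.inRange(hsv,(100,120,60),(130,255,255)); m[:, :160]=0; m[:205]=0; m[:,240:]=0
c=max(cv2.findContours(m,0,2)[0],key=cv2.contourArea)
r=cv2.minAreaRect(c); print(r, cv2.contourArea(c))
b=cv2.boxPoints(r); P=onplane("top",b,.078); print(P.round(4)); print("centre",onplane("top",r[0],.078))
hull=np.zeros(m.shape,np.uint8); cv2.fillPoly(hull,[cv2.convexHull(c)],1)
dot=(hull>0)&(m==0); ys,xs=np.where(dot&(hsv[...,1]<90)); print(len(xs),xs.mean(),ys.mean(),onplane("top",[xs.mean(),ys.mean()],.078))
print("depthz",[bydepth("top",[u,v],D[v,u])[0].round(4) for u,v in[(198,228),(185,225),(210,240),(197,240),(120,320)]])
for i in range(4): print(np.linalg.norm(P[i]-P[i-1]), P[i]-P[i-1])
s=cv2.imread("pics/scene1.png");h=cv2.cvtColor(s,cv2.COLOR_BGR2HSV)
m=cv2.inRange(h,(100,120,60),(130,255,255)); m[:135]=0;m[175:]=0;m[:,:250]=0;m[:,305:]=0
c=max(cv2.findContours(m,0,2)[0],key=cv2.contourArea);r=cv2.minAreaRect(c);print("scene",r,onplane("scene",r[0],.078),onplane("scene",cv2.boxPoints(r),.078).round(4))
s=sense();q=s['eef_rot'];print(R.from_quat(np.r_[q[1:],q[0]]).as_matrix().round(3))
```

```text
dict_keys(['vfov', 'cx', 'cy', 'position', 'rotation'])
((196.29385375976562, 233.3280792236328), (24.474620819091797, 29.460193634033203), 79.11447143554688) 663.0
[[0.4854 0.2707 0.078 ]
 [0.5044 0.1773 0.078 ]
 [0.4268 0.1604 0.078 ]
 [0.4081 0.2531 0.078 ]]
centre [[0.45600724 0.2153881  0.078     ]]
36 193.80555555555554 236.08333333333334 [[0.44704511 0.22316216 0.078     ]]
depthz [array([0.4737, 0.2109, 0.0738]), array([0.4824, 0.2524, 0.0808]), array([0.4346, 0.17  , 0.083 ]), array([0.4346, 0.2126, 0.077 ]), array([ 0.1744,  0.4685, -0.0015])]
0.07932252589645346 [0.07734219 0.01761386 0.        ]
0.09527828240360195 [ 0.01895397 -0.09337397  0.        ]
0.07945690242118524 [-0.07764145 -0.01688801  0.        ]
0.09450752090186894 [-0.01865472  0.09264811  0.        ]
scene ((276.7500305175781, 152.75001525878906), (19.091880798339844, 25.455841064453125), 45.0) [[0.46059424 0.2100993  0.078     ]] [[0.4328 0.1581 0.078 ]
 [0.3978 0.2819 0.078 ]
 [0.4888 0.2628 0.078 ]
 [0.5177 0.1447 0.078 ]]
[[-0.971  0.239 -0.001]
 [ 0.239  0.971 -0.002]
 [ 0.    -0.002 -1.   ]]
```

Emit:
{"op": "drive_tool", "data": {
  "targets": [
    {"x": -0.0233, "y": -0.0166, "grip": 255},
    {"x": -0.0233, "y": -0.0166},
    {"x": -0.0233, "y": -0.0166},
    {"x": -0.0233, "y": -0.0166},
    {"x": -0.0233, "y": -0.0166},
    {"x": -0.0233, "y": -0.0166},
    {"x": -0.0233, "y": -0.0166},
    {"x": -0.0233, "y": -0.0166}
  ]
}}

```text
schema error: expected keys x, y, z, yaw, grip
```

Emit:
{"op": "drive_tool", "data": {
  "targets": [
    {"x": -0.0233, "y": -0.0166},
    {"x": -0.0233, "y": -0.0166},
    {"x": -0.0233, "y": -0.0166},
    {"x": -0.0233, "y": -0.0166},
    {"x": -0.0233, "y": -0.0166},
    {"x": -0.0233, "y": -0.0166},
    {"x": -0.0233, "y": -0.0166},
    {"x": -0.0233, "y": -0.0166}
  ]
}}

```text
schema error: expected keys x, y, z, yaw, grip
```

Emit:
{"op": "drive_tool", "data": {
  "targets": [
    {"yaw": -0.113},
    {"yaw": -0.113},
    {"yaw": -0.113},
    {"yaw": -0.113},
    {"x": 0}
  ]
}}

```text
schema error: expected keys x, y, z, yaw, grip
```

Run:
```python
from h import *
i=camera_info("wrist"); im,d=capture("wrist"); cv2.imwrite("pics/w1.png",im); np.save("w1.npy",d); import pickle; pickle.dump(i,open("w1.pkl","wb"))
s=sense();q=s['eef_rot'];print(s['clock'],s['ee_pos'],s['force'],s['width'],s['joint_positions']);print(R.from_quat(np.r_[q[1:],q[0]]).as_matrix().round(3))
```

```text
0.15 [0.13753064 0.55789952 0.2017056 ] [ 0.38622181  0.42595744 -0.16323624] 0.08537135522845259 [1.18938425e+00 3.13868533e-01 4.52765902e-02 1.30359367e+00
 6.09564002e-05 1.43118799e+00]
[[-0.971  0.239 -0.001]
 [ 0.239  0.971 -0.001]
 [ 0.    -0.001 -1.   ]]
```

View pics/w1.png

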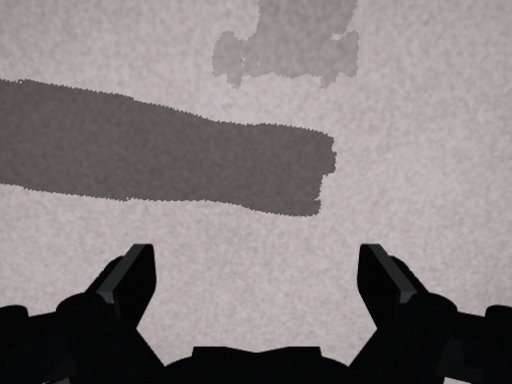

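The moves were refused because every row needs all five keys, so the arm has not moved. The wrist picture shows only bare bench and the open fingers at the bottom. I'll resend the rows complete.

Emit:
{"op": "drive_tool", "data": {
  "targets": [
    {"x": -0.0233, "y": -0.0166, "z": 0, "yaw": 0, "grip": 255},
    {"x": -0.0233, "y": -0.0166, "z": 0, "yaw": 0, "grip": 255},
    {"x": -0.0233, "y": -0.0166, "z": 0, "yaw": 0, "grip": 255},
    {"x": -0.0233, "y": -0.0166, "z": 0, "yaw": 0, "grip": 255},
    {"x": -0.0233, "y": -0.0166, "z": 0, "yaw": 0, "grip": 255},
    {"x": -0.0233, "y": -0.0166, "z": 0, "yaw": 0, "grip": 255},
    {"x": -0.0233, "y": -0.0166, "z": 0, "yaw": 0, "grip": 255},
    {"x": -0.0233, "y": -0.0166, "z": 0, "yaw": 0, "grip": 255}
  ]
}}

```text
clock: 0.82
ee_pos: [0.2874, 0.3835, 0.2022]
eef_rot: [-0.0, 0.12, 0.993, -0.0]
force: [-0.5, 0.4, 0.2]
width: 0.0002
```

Emit:
{"op": "drive_tool", "data": {
  "targets": [
    {"x": -0.0233, "y": -0.0166, "z": 0, "yaw": 0, "grip": 255},
    {"x": -0.0233, "y": -0.0166, "z": 0, "yaw": 0, "grip": 255},
    {"x": -0.0233, "y": -0.0166, "z": 0, "yaw": 0, "grip": 255},
    {"x": -0.0233, "y": -0.0166, "z": 0, "yaw": 0, "grip": 255},
    {"x": -0.0233, "y": -0.0166, "z": 0, "yaw": 0, "grip": 255},
    {"x": -0.0233, "y": -0.0166, "z": 0, "yaw": 0, "grip": 255},
    {"x": -0.0233, "y": -0.0166, "z": 0, "yaw": 0, "grip": 255},
    {"x": -0.0233, "y": -0.0166, "z": 0, "yaw": 0, "grip": 255}
  ]
}}

```text
clock: 1.48
ee_pos: [0.4366, 0.2099, 0.2022]
eef_rot: [-0.0, 0.121, 0.993, 0.0]
force: [-0.4, 0.5, 0.1]
width: 0.0
```

Emit:
{"op": "drive_tool", "data": {
  "targets": [
    {"x": 0, "y": 0, "z": 0, "yaw": -0.113, "grip": 255},
    {"x": 0, "y": 0, "z": 0, "yaw": -0.113, "grip": 255},
    {"x": 0, "y": 0, "z": 0, "yaw": -0.113, "grip": 255},
    {"x": 0, "y": 0, "z": 0, "yaw": -0.113, "grip": 255},
    {"x": 0, "y": 0, "z": 0, "yaw": 0, "grip": 255}
  ]
}}

```text
clock: 1.9
ee_pos: [0.4359, 0.2109, 0.2021]
eef_rot: [-0.0, -0.106, 0.994, 0.0]
force: [-0.0, -0.2, 0.0]
width: 0.0001
```

```bash
cat > look.py <<'E'
from h import *
import sys,pickle
n=sys.argv[1]
i=camera_info("wrist"); im,d=capture("wrist"); cv2.imwrite(f"pics/{n}.png",im); np.save(f"{n}.npy",d); pickle.dump(i,open(f"{n}.pkl","wb"))
s=sense();q=s['eef_rot'];print(s['clock'],s['ee_pos'],s['force'],s['width'],s['joint_positions']);print(R.from_quat(np.r_[q[1:],q[0]]).as_matrix().round(3))
E
python3 look.py w2
```

```text
1.95 [0.4359022  0.21103584 0.20216659] [-0.52452843  0.06249245 -0.28146454] -9.05591820005186e-05 [ 2.84863626e-01  1.38308437e-01 -1.79093985e-01  1.25390602e+00
  9.41518316e-05  7.70944667e-02]
[[-0.978 -0.206 -0.001]
 [-0.206  0.978 -0.   ]
 [ 0.001  0.    -1.   ]]
```

View pics/w2.png

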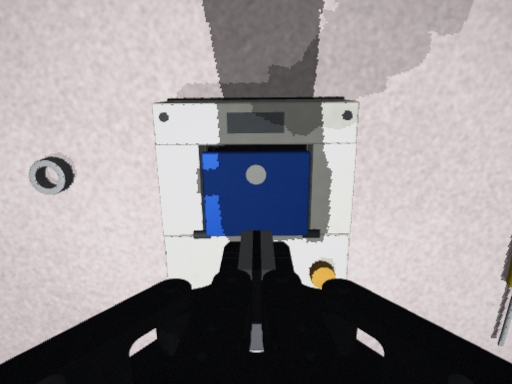

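The wrist view shows the closed flap (x 203–309, y 151–237), the dot at (256,174), and the shut fingertips at about (257,235). The brass disc (322,277) is off to the side. I'll project these onto the plane.

Run:
```python
from h import *
import pickle
i=pickle.load(open("w2.pkl","rb")); D=np.load("w2.npy")
im=cv2.imread("pics/w2.png");h=cv2.cvtColor(im,cv2.COLOR_BGR2HSV)
P=onplane("wrist",[(256,174)],.078,i);print("dot",P,bydepth("wrist",[(256,174)],D[174,256],i))
C=onplane("wrist",[(203,151),(309,151),(309,236),(203,236)],.078,i);print(C.round(4),np.linalg.norm(C-np.roll(C,1,0),axis=1))
e=(C[3]+C[2]-C[0]-C[1])[:2];print("angle",np.arctan2(e[1],e[0]))
print("disp/disc",onplane("wrist",[(322,277)],.084,i), i['position'])
```

```text
dot [[0.43874974 0.21125974 0.078     ]] [[0.4384208  0.2111901  0.07933508]]
[[0.4282 0.1616 0.078 ]
 [0.4087 0.2522 0.078 ]
 [0.487  0.2726 0.078 ]
 [0.508  0.1752 0.078 ]] [0.08088304 0.09267663 0.08087692 0.09967964]
angle 0.2118710744770101
disp/disc [[0.52320563 0.29398136 0.084     ]] [0.36570207 0.19579449 0.37448286]
```

Emit:
{"op": "drive_tool", "data": {
  "targets": [
    {"x": -0.002, "y": 0, "z": 0.028, "yaw": 0, "grip": 255},
    {"x": 0, "y": 0, "z": 0.028, "yaw": 0, "grip": 255},
    {"x": 0, "y": 0, "z": 0.028, "yaw": 0, "grip": 255},
    {"x": 0, "y": 0, "z": 0.024, "yaw": 0, "grip": 255},
    {"x": 0, "y": 0, "z": 0.003, "yaw": 0, "grip": 255},
    {"x": 0, "y": 0, "z": 0.003, "yaw": 0, "grip": 255},
    {"x": 0, "y": 0, "z": 0.001, "yaw": 0, "grip": 255},
    {"x": 0, "y": 0, "z": 0, "yaw": 0, "grip": 255}
  ]
}}

```text
clock: 2.62
ee_pos: [0.4391, 0.2119, 0.0887]
eef_rot: [0.001, -0.105, 0.995, 0.0]
force: [0.4, 0.1, -0.0]
width: 0.0001
```

Emit:
{"op": "drive_tool", "data": {
  "targets": [
    {"x": 0, "y": 0, "z": 0.002, "yaw": 0, "grip": 255},
    {"x": 0, "y": 0, "z": 0.002, "yaw": 0, "grip": 255},
    {"x": 0, "y": 0, "z": 0, "yaw": 0, "grip": 255},
    {"x": 0, "y": 0, "z": 0, "yaw": 0, "grip": 255}
  ]
}}

```text
clock: 2.95
ee_pos: [0.4382, 0.2117, 0.0838]
eef_rot: [0.0, -0.105, 0.994, 0.0]
force: [-1.2, -0.3, 0.6]
width: 0.0002
```

Emit:
{"op": "drive_tool", "data": {
  "targets": [
    {"x": 0, "y": 0, "z": 0.002, "yaw": 0, "grip": 255},
    {"x": 0, "y": 0, "z": 0.002, "yaw": 0, "grip": 255},
    {"x": 0, "y": 0, "z": 0, "yaw": 0, "grip": 255},
    {"x": 0, "y": 0, "z": 0, "yaw": 0, "grip": 255}
  ]
}}

```text
clock: 3.28
ee_pos: [0.4378, 0.2115, 0.0792]
eef_rot: [-0.0, -0.105, 0.994, 0.0]
force: [-0.8, -0.4, 0.3]
width: 0.0003
```

Emit:
{"op": "drive_tool", "data": {
  "targets": [
    {"x": 0, "y": 0, "z": 0.002, "yaw": 0, "grip": 255},
    {"x": 0, "y": 0, "z": 0.001, "yaw": 0, "grip": 255},
    {"x": 0, "y": 0, "z": 0, "yaw": 0, "grip": 255},
    {"x": 0, "y": 0, "z": 0, "yaw": 0, "grip": 255}
  ]
}}

```text
clock: 3.62
ee_pos: [0.4379, 0.2116, 0.0763]
eef_rot: [-0.0, -0.105, 0.994, 0.0]
force: [-0.1, 0.8, -0.2]
width: 0.0
```

```bash
python3 look.py w3
```

```text
3.6667 [0.43798448 0.21160345 0.07636207] [-0.2919179  -0.53133749 -0.24827411] 0.00010671736317045168 [ 2.84765814e-01  2.22436944e-01 -3.98332532e-01  9.50097503e-01
  1.13895140e-04  7.45560720e-02]
[[-0.978 -0.209 -0.   ]
 [-0.209  0.978  0.   ]
 [ 0.     0.    -1.   ]]
```

View pics/w3.png

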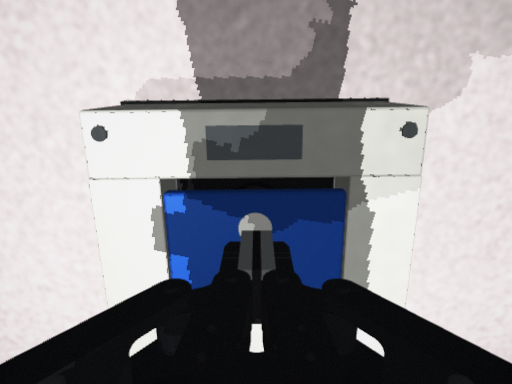

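The tip overlaps the dot's lower half at (257,232), and the flap still lies flat, with its front edge at y≈188. No force is felt, so I'll check heights by depth.

Run:
```python
from h import *
import pickle
i=pickle.load(open("w3.pkl","rb")); D=np.load("w3.npy")
for n,u,v in [("dot",255,220),("flapL",185,260),("flapfront",250,195),("flapR",330,260),("deckL",120,220),("deckfront",260,170),("tip",247,233),("tip",250,236),("tip",262,240),("tip",257,250),("bench",30,250)]: print(n,bydepth("wrist",[(u,v)],D[v,u],i)[0].round(4))
```

```text
dot [0.4343 0.2101 0.0787]
flapL [0.4651 0.1773 0.0793]
flapfront [0.421  0.2046 0.0793]
flapR [0.4485 0.2551 0.0794]
deckL [0.4532 0.1372 0.0706]
deckfront [0.409  0.2074 0.0706]
tip [0.4271 0.2052 0.1137]
tip [0.4268 0.2065 0.1169]
tip [0.4261 0.2114 0.12  ]
tip [0.4259 0.2093 0.1303]
bench [0.5271 0.0465 0.001 ]
```

The depth puts the visible fingertip at z≈0.11, about 35 mm behind where the tool description says. That fits with feeling no contact. I'll continue down in small steps guarded by force.

Emit:
{"op": "drive_tool", "data": {
  "targets": [
    {"x": 0, "y": 0, "z": 0.003, "yaw": 0, "grip": 255},
    {"x": 0, "y": 0, "z": 0.003, "yaw": 0, "grip": 255},
    {"x": 0, "y": 0, "z": 0.003, "yaw": 0, "grip": 255},
    {"x": 0, "y": 0, "z": 0, "yaw": 0, "grip": 255},
    {"x": 0, "y": 0, "z": 0, "yaw": 0, "grip": 255}
  ]
}}

```text
clock: 4.08
ee_pos: [0.4377, 0.2115, 0.0671]
eef_rot: [-0.0, -0.105, 0.994, -0.0]
force: [-0.1, -0.5, -0.0]
width: -0.0001
```

Emit:
{"op": "drive_tool", "data": {
  "targets": [
    {"x": 0, "y": 0, "z": 0.003, "yaw": 0, "grip": 255},
    {"x": 0, "y": 0, "z": 0.003, "yaw": 0, "grip": 255},
    {"x": 0, "y": 0, "z": 0.003, "yaw": 0, "grip": 255},
    {"x": 0, "y": 0, "z": 0, "yaw": 0, "grip": 255},
    {"x": 0, "y": 0, "z": 0, "yaw": 0, "grip": 255}
  ]
}}

```text
clock: 4.5
ee_pos: [0.4377, 0.2115, 0.0581]
eef_rot: [-0.0, -0.105, 0.994, -0.0]
force: [1.3, -0.3, -0.2]
width: 0.0001
```

```bash
python3 look.py w4
python3 - <<'E'
from h import *
import pickle
i=pickle.load(open("w4.pkl","rb")); D=np.load("w4.npy")
for v in range(215,262,3): print(v,bydepth("wrist",[(250,v)],D[v,250],i)[0].round(4))
E
```

```text
4.55 [0.43791464 0.21155515 0.05828779] [-0.29955249  0.7020489   1.22187415] 0.00019871894439153507 [ 2.84749324e-01  2.40068845e-01 -4.24957336e-01  9.06023121e-01
  5.66883883e-05  7.45538239e-02]
[[-0.978 -0.209 -0.   ]
 [-0.209  0.978 -0.   ]
 [ 0.     0.    -1.   ]]
215 [0.4244 0.2057 0.0803]
218 [0.4263 0.206  0.0792]
221 [0.4277 0.2063 0.0796]
224 [0.4291 0.2066 0.0797]
227 [0.4309 0.207  0.0789]
230 [0.4264 0.2063 0.093 ]
233 [0.4272 0.2065 0.0943]
236 [0.4267 0.2065 0.0985]
239 [0.4269 0.2065 0.101 ]
242 [0.4267 0.2066 0.1043]
245 [0.4268 0.2066 0.1068]
248 [0.4267 0.2067 0.1096]
251 [0.4267 0.2067 0.1121]
254 [0.4263 0.2067 0.1154]
257 [0.4269 0.2068 0.1164]
260 [0.4267 0.2068 0.119 ]
```

View pics/w4.png

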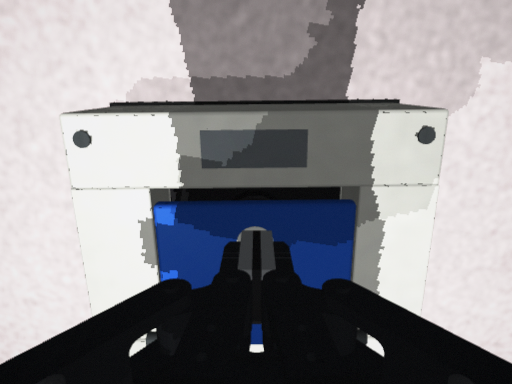

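The tip's lower edge is at z≈0.092 with TCP z=0.058. The fingertips therefore really stand about 34 mm behind the reported TCP, and I'll use tip z = TCP z + 0.034. I'll check the heights of the wider gripper parts from the same picture.

Run:
```python
from h import *
import pickle
i=pickle.load(open("w4.pkl","rb")); D=np.load("w4.npy")
t=np.array([.4379,.2116,.0583]);M=np.array([[-.978,-.209,0],[-.209,.978,0],[0,0,-1]])
for u,v in [(232,245),(225,275),(285,260),(175,285),(160,300),(100,330),(340,290),(190,300),(200,350),(256,370)]: print(u,v,((bydepth("wrist",[(u,v)],D[v,u],i)[0]-t-[0,0,.034])@M).round(3)*[1,1,-1])
```

```text
232 245 [ 0.008 -0.01   0.006]
225 275 [ 0.014 -0.01   0.041]
285 260 [0.008 0.011 0.02 ]
175 285 [ 0.014 -0.025  0.047]
160 300 [ 0.013 -0.028  0.052]
100 330 [ 0.013 -0.04   0.065]
340 290 [0.014 0.025 0.049]
190 300 [ 0.01  -0.02   0.048]
200 350 [ 0.018 -0.012  0.077]
256 370 [ 0.012 -0.     0.077]
```

Emit:
{"op": "drive_tool", "data": {
  "targets": [
    {"x": 0, "y": 0, "z": 0.003, "yaw": 0, "grip": 255},
    {"x": 0, "y": 0, "z": 0.003, "yaw": 0, "grip": 255},
    {"x": 0, "y": 0, "z": 0.003, "yaw": 0, "grip": 255},
    {"x": 0, "y": 0, "z": 0.002, "yaw": 0, "grip": 255},
    {"x": 0, "y": 0, "z": 0, "yaw": 0, "grip": 255},
    {"x": 0, "y": 0, "z": 0, "yaw": 0, "grip": 255}
  ]
}}

```text
clock: 5.05
ee_pos: [0.4379, 0.2116, 0.0475]
eef_rot: [-0.0, -0.105, 0.994, 0.0]
force: [-1.7, -0.4, 4.2]
width: -0.0
```

Contact: 4.2 N at TCP z=0.0475. Pressing on to the stop.

Emit:
{"op": "drive_tool", "data": {
  "targets": [
    {"x": 0, "y": 0, "z": 0.002, "yaw": 0, "grip": 255},
    {"x": 0, "y": 0, "z": 0.001, "yaw": 0, "grip": 255},
    {"x": 0, "y": 0, "z": 0, "yaw": 0, "grip": 255}
  ]
}}

```text
clock: 5.3
ee_pos: [0.4377, 0.2116, 0.0451]
eef_rot: [-0.0, -0.105, 0.994, 0.0]
force: [-2.7, -1.7, 5.0]
width: 0.0001
```

Emit:
{"op": "drive_tool", "data": {
  "targets": [
    {"x": 0, "y": 0, "z": 0.001, "yaw": 0, "grip": 255},
    {"x": 0, "y": 0, "z": 0.001, "yaw": 0, "grip": 255},
    {"x": 0, "y": 0, "z": 0, "yaw": 0, "grip": 255}
  ]
}}

```text
clock: 5.55
ee_pos: [0.4377, 0.2115, 0.0439]
eef_rot: [0.0, -0.105, 0.994, 0.0]
force: [-6.4, -2.4, 14.8]
width: -0.0
```

14.8 N means the flap is at its stop. Now I let go and retreat up and to the front.

Emit:
{"op": "drive_tool", "data": {
  "targets": [
    {"x": 0, "y": 0, "z": -0.015, "yaw": 0, "grip": 255},
    {"x": 0.01, "y": 0, "z": -0.03, "yaw": 0, "grip": 255},
    {"x": 0.015, "y": 0, "z": -0.03, "yaw": 0, "grip": 255},
    {"x": 0.015, "y": 0, "z": -0.03, "yaw": 0, "grip": 255},
    {"x": 0, "y": 0, "z": -0.02, "yaw": 0, "grip": 255},
    {"x": 0, "y": 0, "z": 0, "yaw": 0, "grip": 255},
    {"x": 0, "y": 0, "z": 0, "yaw": 0, "grip": 255},
    {"x": 0, "y": 0, "z": 0, "yaw": 0, "grip": 255}
  ]
}}

```text
clock: 6.22
ee_pos: [0.3988, 0.2032, 0.1668]
eef_rot: [-0.0, -0.105, 0.994, -0.0]
force: [0.8, 0.2, -0.1]
width: 0.0002
```

Emit:
{"op": "drive_tool", "data": {
  "targets": [
    {"x": 0, "y": 0, "z": 0, "yaw": 0, "grip": 255},
    {"x": 0, "y": 0, "z": 0, "yaw": 0, "grip": 255},
    {"x": 0, "y": 0, "z": 0, "yaw": 0, "grip": 255},
    {"x": 0, "y": 0, "z": 0, "yaw": 0, "grip": 255},
    {"x": 0, "y": 0, "z": 0, "yaw": 0, "grip": 255},
    {"x": 0, "y": 0, "z": 0, "yaw": 0, "grip": 255},
    {"x": 0, "y": 0, "z": 0, "yaw": 0, "grip": 255},
    {"x": 0, "y": 0, "z": 0, "yaw": 0, "grip": 255}
  ]
}}

```text
clock: 6.88
ee_pos: [0.3989, 0.2033, 0.1674]
eef_rot: [0.0, -0.105, 0.994, 0.0]
force: [-0.5, 0.5, -0.0]
width: -0.0001
```

Emit:
{"op": "drive_tool", "data": {
  "targets": [
    {"x": 0, "y": 0, "z": 0, "yaw": 0, "grip": 255},
    {"x": 0, "y": 0, "z": 0, "yaw": 0, "grip": 255},
    {"x": 0, "y": 0, "z": 0, "yaw": 0, "grip": 255},
    {"x": 0, "y": 0, "z": 0, "yaw": 0, "grip": 255}
  ]
}}

```text
clock: 7.22
ee_pos: [0.3989, 0.2033, 0.1674]
eef_rot: [0.0, -0.105, 0.994, 0.0]
force: [0.1, 0.2, -0.1]
width: -0.0006
```

```bash
python3 look.py w5
python3 - <<'E'
from h import *
import pickle
i=pickle.load(open("w5.pkl","rb")); im=cv2.imread("pics/w5.png");h=cv2.cvtColor(im,cv2.COLOR_BGR2HSV)
m=cv2.inRange(h,(0,130,50),(8,255,255))|cv2.inRange(h,(172,130,50),(180,255,255))
c=max(cv2.findContours(m,0,2)[0],key=cv2.contourArea);print(cv2.contourArea(c));(u,v),r=cv2.minEnclosingCircle(c);print(u,v,r,onplane("wrist",[(u,v)],.058,i))
E
```

```text
7.2667 [0.39892311 0.20323663 0.16744621] [ 0.52151037 -0.17238693 -0.39245683] 1.6351786572074718e-06 [ 2.91509845e-01  8.28103496e-02 -3.28795109e-01  1.15903784e+00
  3.73902537e-05  8.12934305e-02]
[[-0.978 -0.209  0.   ]
 [-0.209  0.978  0.   ]
 [-0.     0.    -1.   ]]
391.5
255.47906494140625 221.73036193847656 12.247483253479004 [[0.4407989  0.21142551 0.058     ]]
```

View pics/w5.png

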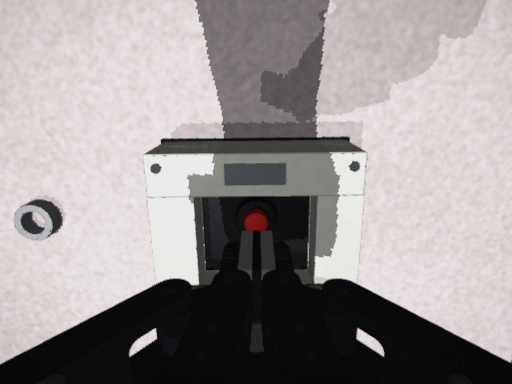

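The flap is open and the red key is visible at (255,222), at about (0.441,0.2115), which agrees with the position worked out from the hinge. Moving above the key and down.

Emit:
{"op": "drive_tool", "data": {
  "targets": [
    {"x": -0.022, "y": 0, "z": 0, "yaw": 0, "grip": 255},
    {"x": -0.0215, "y": -0.0005, "z": 0, "yaw": 0, "grip": 255},
    {"x": 0, "y": 0, "z": 0.03, "yaw": 0, "grip": 255},
    {"x": 0, "y": 0, "z": 0.03, "yaw": 0, "grip": 255},
    {"x": 0, "y": 0, "z": 0.03, "yaw": 0, "grip": 255},
    {"x": 0, "y": 0, "z": 0.025, "yaw": 0, "grip": 255},
    {"x": 0, "y": 0, "z": 0.015, "yaw": 0, "grip": 255},
    {"x": 0, "y": 0, "z": 0, "yaw": 0, "grip": 255}
  ]
}}

```text
clock: 7.93
ee_pos: [0.4386, 0.2109, 0.034]
eef_rot: [-0.003, -0.105, 0.994, -0.001]
force: [-0.1, -0.1, 0.2]
width: 0.0
```

Emit:
{"op": "drive_tool", "data": {
  "targets": [
    {"x": 0, "y": 0, "z": 0.003, "yaw": 0, "grip": 255},
    {"x": 0, "y": 0, "z": 0.003, "yaw": 0, "grip": 255},
    {"x": 0, "y": 0, "z": 0.002, "yaw": 0, "grip": 255},
    {"x": 0, "y": 0, "z": 0, "yaw": 0, "grip": 255},
    {"x": 0, "y": 0, "z": 0, "yaw": 0, "grip": 255}
  ]
}}

```text
clock: 8.35
ee_pos: [0.4422, 0.212, 0.0302]
eef_rot: [0.001, -0.105, 0.994, 0.0]
force: [0.7, 0.2, 0.5]
width: 0.0
```

Emit:
{"op": "drive_tool", "data": {
  "targets": [
    {"x": 0, "y": 0, "z": 0.002, "yaw": 0, "grip": 255},
    {"x": 0, "y": 0, "z": 0.002, "yaw": 0, "grip": 255},
    {"x": 0, "y": 0, "z": 0, "yaw": 0, "grip": 255},
    {"x": 0, "y": 0, "z": 0, "yaw": 0, "grip": 255}
  ]
}}

```text
clock: 8.68
ee_pos: [0.4424, 0.2121, 0.0259]
eef_rot: [0.001, -0.105, 0.994, 0.0]
force: [0.5, 1.0, 3.4]
width: -0.0
```

Emit:
{"op": "drive_tool", "data": {
  "targets": [
    {"x": 0, "y": 0, "z": 0.002, "yaw": 0, "grip": 255},
    {"x": 0, "y": 0, "z": 0.002, "yaw": 0, "grip": 255},
    {"x": 0, "y": 0, "z": 0, "yaw": 0, "grip": 255},
    {"x": 0, "y": 0, "z": 0, "yaw": 0, "grip": 255}
  ]
}}

```text
clock: 9.02
ee_pos: [0.4425, 0.2122, 0.023]
eef_rot: [0.001, -0.105, 0.994, 0.0]
force: [-2.5, -0.4, 15.3]
width: 0.0001
```

The key bottomed out at 15 N. Releasing and rising clear, then checking key and flap.

Emit:
{"op": "drive_tool", "data": {
  "targets": [
    {"x": 0, "y": 0, "z": -0.015, "yaw": 0, "grip": 255},
    {"x": 0, "y": 0, "z": -0.03, "yaw": 0, "grip": 255},
    {"x": 0, "y": 0, "z": -0.035, "yaw": 0, "grip": 255},
    {"x": 0, "y": 0, "z": -0.035, "yaw": 0, "grip": 255},
    {"x": 0, "y": 0, "z": -0.035, "yaw": 0, "grip": 255},
    {"x": 0, "y": 0, "z": 0, "yaw": 0, "grip": 255},
    {"x": 0, "y": 0, "z": 0, "yaw": 0, "grip": 255}
  ]
}}

```text
clock: 9.6
ee_pos: [0.4427, 0.2122, 0.173]
eef_rot: [0.002, -0.105, 0.994, 0.0]
force: [-0.4, 0.4, -1.0]
width: 0.0002
```

```bash
python3 look.py w6
python3 - <<'E'
from h import *
s,D=capture("scene");cv2.imwrite("pics/s2.png",s);h=cv2.cvtColor(s,cv2.COLOR_BGR2HSV)
m=cv2.inRange(h,(100,120,40),(130,255,255)); m[:100]=0;m[185:]=0;m[:,:240]=0;m[:,330:]=0
ys,xs=np.where(m>0);P=bydepth("scene",np.c_[xs,ys],D[ys,xs][:,None])
hg=np.array([.4967,.2236]);ex=np.array([.978,.209]);ey=np.array([-.209,.978])
Q=np.c_[(P[:,:2]-hg)@ex,(P[:,:2]-hg)@ey,P[:,2]-.07];Q=Q[np.argsort(Q[:,2])];print(len(Q),Q[::max(1,len(Q)//15)].round(3))
cv2.imwrite("pics/s2c.png",cv2.resize(s[90:200,230:340],None,fx=5,fy=5))
E
```

```text
9.65 [0.44148744 0.21180342 0.17128651] [-0.15106336  0.14698646  0.10500487] 4.276270492143125e-06 [ 2.83179288e-01  1.60791786e-01 -2.28865839e-01  1.18082427e+00
  3.59295537e-05  7.29788562e-02]
[[-0.978 -0.209  0.   ]
 [-0.209  0.978  0.   ]
 [-0.     0.    -1.   ]]
202 [[-0.05   0.051 -0.035]
 [ 0.01   0.007  0.013]
 [ 0.012 -0.035  0.019]
 [ 0.011 -0.028  0.024]
 [ 0.013  0.034  0.029]
 [ 0.007 -0.048  0.034]
 [ 0.014  0.011  0.04 ]
 [ 0.015 -0.011  0.046]
 [ 0.016  0.032  0.05 ]
 [ 0.014 -0.048  0.056]
 [ 0.017 -0.048  0.062]
 [ 0.018  0.026  0.068]
 [ 0.017 -0.006  0.074]
 [ 0.015  0.003  0.076]
 [ 0.02  -0.037  0.078]
 [ 0.016  0.028  0.079]]
```

View pics/s2c.png

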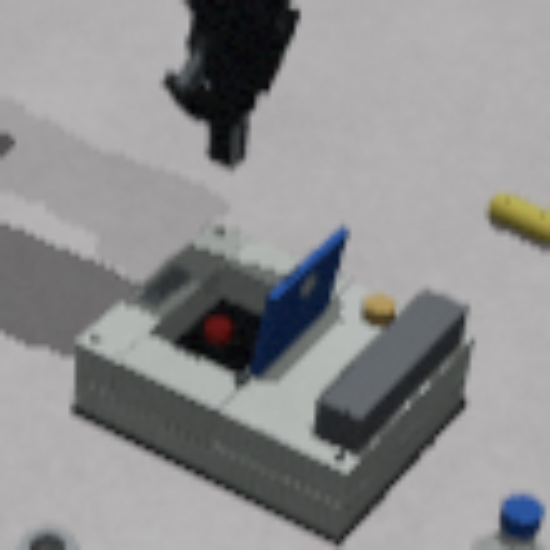

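The crop shows the flap upright (dot at (308,285)), the red key (218,328) back up, the disc (378,308) undisturbed, and the fingers clear above. The depth points match the model, with the outer face 10–20 mm behind the hinge. Going over and behind the flap.

Emit:
{"op": "drive_tool", "data": {
  "targets": [
    {"x": -0.03, "y": 0, "z": 0, "yaw": 0, "grip": 255},
    {"x": -0.032, "y": 0, "z": 0, "yaw": 0, "grip": 255},
    {"x": -0.032, "y": 0, "z": 0, "yaw": 0, "grip": 255},
    {"x": 0, "y": 0, "z": 0, "yaw": 0, "grip": 255},
    {"x": 0, "y": 0, "z": 0.025, "yaw": 0, "grip": 255},
    {"x": 0, "y": 0, "z": 0.025, "yaw": 0, "grip": 255},
    {"x": 0, "y": 0, "z": 0.02, "yaw": 0, "grip": 255},
    {"x": 0, "y": 0, "z": 0, "yaw": 0, "grip": 255}
  ]
}}

```text
clock: 10.37
ee_pos: [0.5284, 0.23, 0.0947]
eef_rot: [-0.006, -0.105, 0.994, -0.001]
force: [-0.6, -0.9, -1.0]
width: 0.0002
```

Run:
```python
from h import *
# tip-centre path in console axes rel. hinge, corner contact radius r on outer face
s=sense();p=s['ee_pos'];hg=np.array([.4967,.2236]);ex=np.array([.978,.209]);ey=np.array([-.209,.978])
print(s['clock'],p,(p[:2]-hg)@ex,(p[:2]-hg)@ey,p[2]+.03-.07,s['force'])
for k,th in enumerate(np.arange(1.7,-.01,-.1)):
    r=.064+.007*k/17
    u=np.array([-np.cos(th),np.sin(th)]);n=np.array([np.sin(th),np.cos(th)]);c=r*u+.008*n+[.011,0]
    print(round(th,2),"x",c[0].round(4),"tcp z",(c[1]+.07-.03).round(4))
```

```text
10.3667 [0.52839769 0.23001605 0.09471081] 0.0323412950627548 -0.00034991557326625403 0.05471080505821309 [-0.63249271 -0.86170083 -1.00774929]
1.7 x 0.0272 tcp z 0.1024
1.6 x 0.0209 tcp z 0.1042
1.5 x 0.0144 tcp z 0.1052
1.4 x 0.0078 tcp z 0.1056
1.3 x 0.0011 tcp z 0.1054
1.2 x -0.0055 tcp z 0.1045
1.1 x -0.012 tcp z 0.1029
1.0 x -0.0184 tcp z 0.1006
0.9 x -0.0246 tcp z 0.0977
0.8 x -0.0304 tcp z 0.0941
0.7 x -0.0359 tcp z 0.09
0.6 x -0.041 tcp z 0.0853
0.5 x -0.0457 tcp z 0.0801
0.4 x -0.0498 tcp z 0.0744
0.3 x -0.0533 tcp z 0.0683
0.2 x -0.0562 tcp z 0.0618
0.1 x -0.0584 tcp z 0.055
-0.0 x -0.06 tcp z 0.048
```

Emit:
{"op": "drive_tool", "data": {
  "targets": [
    {"x": 0, "y": 0, "z": 0, "yaw": 0, "grip": 255},
    {"x": 0.006, "y": 0, "z": -0.001, "yaw": 0, "grip": 255},
    {"x": 0.006, "y": 0, "z": -0.001, "yaw": 0, "grip": 255},
    {"x": 0.005, "y": 0, "z": -0.001, "yaw": 0, "grip": 255},
    {"x": 0.0065, "y": 0, "z": -0.001, "yaw": 0, "grip": 255},
    {"x": 0.0065, "y": 0, "z": 0, "yaw": 0, "grip": 255},
    {"x": 0, "y": 0, "z": 0, "yaw": 0, "grip": 255}
  ]
}}

```text
clock: 10.95
ee_pos: [0.5031, 0.2251, 0.1065]
eef_rot: [0.0, -0.105, 0.994, 0.0]
force: [2.2, 0.7, 0.7]
width: -0.0
```

Emit:
{"op": "drive_tool", "data": {
  "targets": [
    {"x": 0.0067, "y": 0, "z": 0, "yaw": 0, "grip": 255},
    {"x": 0.0066, "y": 0, "z": 0.001, "yaw": 0, "grip": 255},
    {"x": 0.0065, "y": 0, "z": 0.0015, "yaw": 0, "grip": 255},
    {"x": 0.0064, "y": 0, "z": 0.0023, "yaw": 0, "grip": 255},
    {"x": 0.0062, "y": 0, "z": 0.003, "yaw": 0, "grip": 255},
    {"x": 0.0058, "y": 0, "z": 0.0036, "yaw": 0, "grip": 255},
    {"x": 0.0055, "y": 0, "z": 0.004, "yaw": 0, "grip": 255},
    {"x": 0, "y": 0, "z": 0, "yaw": 0, "grip": 255}
  ]
}}

```text
clock: 11.62
ee_pos: [0.4592, 0.2157, 0.089]
eef_rot: [-0.001, -0.105, 0.994, -0.0]
force: [2.7, 0.8, 0.1]
width: -0.0001
```

```bash
cat > flap.py <<'E'
from h import *
s,D=capture("scene");cv2.imwrite("pics/s3.png",s);h=cv2.cvtColor(s,cv2.COLOR_BGR2HSV)
m=cv2.inRange(h,(100,120,40),(130,255,255)); m[:100]=0;m[185:]=0;m[:,:240]=0;m[:,330:]=0
ys,xs=np.where(m>0);P=bydepth("scene",np.c_[xs,ys],D[ys,xs][:,None])
hg=np.array([.4967,.2236]);ex=np.array([.978,.209]);ey=np.array([-.209,.978])
Q=np.c_[(P[:,:2]-hg)@ex,(P[:,:2]-hg)@ey,P[:,2]-.07];Q=Q[np.argsort(Q[:,0])]
Q=Q[(abs(Q[:,1])<.06)&(Q[:,2]>-.02)]
print(len(Q),Q[::max(1,len(Q)//10)].round(3).tolist())
a=np.polyfit(Q[:,0],Q[:,2],1);print("angle",np.arctan(-a[0]),"offset",a[1])
st=sense();print(st['clock'],st['ee_pos'],st['force'])
E
python3 flap.py
```

```text
386 [[-0.1, 0.054, -0.004], [-0.048, -0.049, 0.044], [-0.039, 0.04, 0.042], [-0.033, 0.011, 0.036], [-0.028, -0.04, 0.03], [-0.023, -0.047, 0.023], [-0.017, 0.035, 0.024], [-0.012, 0.014, 0.02], [-0.007, -0.031, 0.016], [-0.001, -0.015, 0.013], [0.004, 0.005, 0.007]]
angle 0.5524361307360994 offset 0.013054951542016992
11.6667 [0.45981635 0.21576537 0.08938679] [0.9767693  0.8673687  2.47901016]
```

The flap follows as planned, at about 0.6 rad with ~2.8 N. Continuing down.

Emit:
{"op": "drive_tool", "data": {
  "targets": [
    {"x": 0.0051, "y": 0, "z": 0.0047, "yaw": 0, "grip": 255},
    {"x": 0.0047, "y": 0, "z": 0.0052, "yaw": 0, "grip": 255},
    {"x": 0.0041, "y": 0, "z": 0.0057, "yaw": 0, "grip": 255},
    {"x": 0.0035, "y": 0, "z": 0.0061, "yaw": 0, "grip": 255},
    {"x": 0.0029, "y": 0, "z": 0.0065, "yaw": 0, "grip": 255},
    {"x": 0.0022, "y": 0, "z": 0.006, "yaw": 0, "grip": 255},
    {"x": 0, "y": 0, "z": 0, "yaw": 0, "grip": 255},
    {"x": 0, "y": 0, "z": 0, "yaw": 0, "grip": 255}
  ]
}}

```text
clock: 12.33
ee_pos: [0.4376, 0.211, 0.0549]
eef_rot: [-0.002, -0.105, 0.994, -0.0]
force: [-0.9, 0.6, 2.5]
width: -0.0003
```

Emit:
{"op": "drive_tool", "data": {
  "targets": [
    {"x": 0, "y": 0, "z": 0.003, "yaw": 0, "grip": 255},
    {"x": 0, "y": 0, "z": 0.003, "yaw": 0, "grip": 255},
    {"x": 0, "y": 0, "z": 0.002, "yaw": 0, "grip": 255},
    {"x": 0, "y": 0, "z": 0, "yaw": 0, "grip": 255},
    {"x": 0, "y": 0, "z": 0, "yaw": 0, "grip": 255}
  ]
}}

```text
clock: 12.75
ee_pos: [0.438, 0.2111, 0.0472]
eef_rot: [-0.001, -0.105, 0.994, -0.0]
force: [-3.0, -0.6, 5.5]
width: -0.0001
```

Near closed, so pressing in to the stop the same way as before (TCP z≈0.044, ~15 N).

Emit:
{"op": "drive_tool", "data": {
  "targets": [
    {"x": 0, "y": 0, "z": 0.002, "yaw": 0, "grip": 255},
    {"x": 0, "y": 0, "z": 0.001, "yaw": 0, "grip": 255},
    {"x": 0, "y": 0, "z": 0.001, "yaw": 0, "grip": 255},
    {"x": 0, "y": 0, "z": 0, "yaw": 0, "grip": 255},
    {"x": 0, "y": 0, "z": 0, "yaw": 0, "grip": 255}
  ]
}}

```text
clock: 13.17
ee_pos: [0.4382, 0.2112, 0.0441]
eef_rot: [-0.001, -0.105, 0.994, -0.0]
force: [-5.5, -2.1, 10.4]
width: -0.0002
```

Emit:
{"op": "drive_tool", "data": {
  "targets": [
    {"x": 0, "y": 0, "z": 0.001, "yaw": 0, "grip": 255},
    {"x": 0, "y": 0, "z": 0, "yaw": 0, "grip": 255},
    {"x": 0, "y": 0, "z": 0, "yaw": 0, "grip": 255}
  ]
}}

```text
clock: 13.42
ee_pos: [0.4383, 0.2112, 0.0439]
eef_rot: [-0.001, -0.105, 0.994, -0.0]
force: [-8.1, -2.0, 17.3]
width: -0.0003
```

Emit:
{"op": "drive_tool", "data": {
  "targets": [
    {"x": 0, "y": 0, "z": -0.01, "yaw": 0, "grip": 255},
    {"x": 0, "y": 0, "z": -0.03, "yaw": 0, "grip": 255},
    {"x": 0.01, "y": 0, "z": -0.03, "yaw": 0, "grip": 255},
    {"x": 0.02, "y": 0, "z": -0.03, "yaw": 0, "grip": 255},
    {"x": 0.02, "y": 0, "z": -0.03, "yaw": 0, "grip": 255},
    {"x": 0.02, "y": 0, "z": -0.02, "yaw": 0, "grip": 255},
    {"x": 0, "y": 0, "z": 0, "yaw": 0, "grip": 255},
    {"x": 0, "y": 0, "z": 0, "yaw": 0, "grip": 255}
  ]
}}

```text
clock: 14.08
ee_pos: [0.3719, 0.1972, 0.1942]
eef_rot: [0.002, -0.105, 0.994, 0.0]
force: [-0.4, 0.3, -0.4]
width: -0.0003
```

Emit:
{"op": "drive_tool", "data": {
  "targets": [
    {"x": 0, "y": 0, "z": 0, "yaw": 0, "grip": 255},
    {"x": 0, "y": 0, "z": 0, "yaw": 0, "grip": 255},
    {"x": 0, "y": 0, "z": 0, "yaw": 0, "grip": 255},
    {"x": 0, "y": 0, "z": 0, "yaw": 0, "grip": 255},
    {"x": 0, "y": 0, "z": 0, "yaw": 0, "grip": 255},
    {"x": 0, "y": 0, "z": 0, "yaw": 0, "grip": 255},
    {"x": 0, "y": 0, "z": 0, "yaw": 0, "grip": 255},
    {"x": 0, "y": 0, "z": 0, "yaw": 0, "grip": 255}
  ]
}}

```text
clock: 14.75
ee_pos: [0.371, 0.1968, 0.1927]
eef_rot: [-0.0, -0.105, 0.994, 0.0]
force: [0.1, 0.2, 0.8]
width: 0.0
```

```bash
python3 flap.py; python3 -c "
import cv2;s=cv2.imread('pics/s3.png');cv2.imwrite('pics/s3c.png',cv2.resize(s[90:310,130:390],None,fx=2.5,fy=2.5))"
```

```text
372 [[-0.085, 0.046, -0.002], [-0.071, -0.039, 0.008], [-0.061, -0.041, 0.009], [-0.051, -0.029, 0.006], [-0.043, -0.003, 0.008], [-0.036, -0.046, 0.007], [-0.029, -0.043, 0.004], [-0.021, -0.042, 0.007], [-0.013, 0.038, 0.005], [-0.005, -0.04, 0.009], [0.001, 0.008, 0.008]]
angle -0.0013301774325143513 offset 0.007039973771720048
14.8 [0.37095633 0.19677868 0.19272791] [1.02760476 0.16942286 0.28443369]
```

View pics/s3c.png

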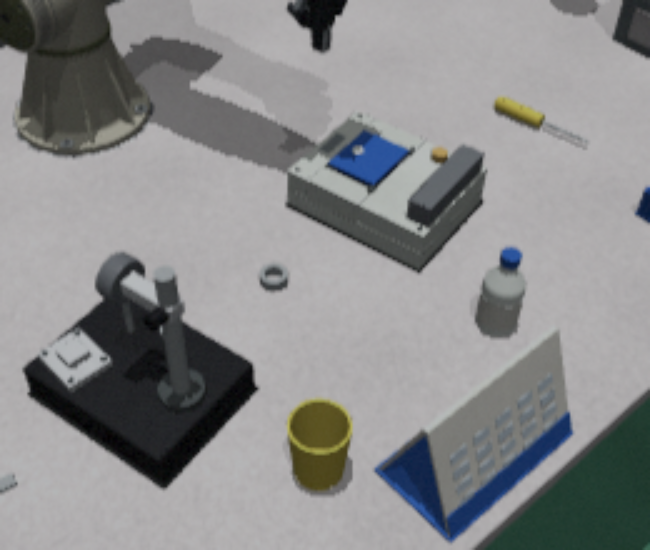

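The picture shows the flap flat and closed at (370,160) over 1 s after release. The disc and the other things are in place, and the gripper is clear at (320,25). Handing in.

```bash
python3 -c "
from h import *
print(sign_off())"
```

```text
the job is handed in; nothing more can be done
None
```

I did the job in the order asked and handed it in at about 14.8 s; the sign-off itself gives no verdict.

- **Opening the flap:** I pressed the dot to its stop at about 15 N. The flap swung open to upright, and the camera confirmed it.
- **Zero key:** I pressed it until it bottomed out, at about 15 N where fully down takes about 5 N. A later picture showed the key back up.
- **Closing the flap:** I pushed it over from behind and down (about 2–5 N in the readings), pressed it in at about 17 N, and let go.
- **Last check:** About 1.3 s after release the flap measured about 0 rad, so it was latched. The arm was clear, with no contact force beyond sensor noise. In the picture the loose items look to be where they were; I did not measure their positions.

Two things did not go as expected:

- **Fingertip position:** the shut fingertips were about 30 mm behind the reported TCP, not 8 mm ahead of it. I found this by depth and force before making contact and corrected for it.
- **Refused moves:** the first three move calls were refused because their rows lacked keys. The arm did not move, so nothing was affected.

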